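# Cap two glass bottles and hold the ejector cam at full lift

## Task

Two small glass bottles stand in the ejector jig on the bench with their white caps only part-way on. With the cam lever still down, press both caps fully home, then take the lever by its black grip, turn it up to the point where the cam lifts the bottles highest, and finish still holding the lever there (it springs back if let go, and beyond the high point the bottles sink again). Leave the other things on the bench alone.

Things in the scene. Friction and masses are not known exactly. Their poses are not given: they have to be found in the camera images.
- jig: Aluminium jig fixed to the bench: base 170 x 150 x 12 mm (x, y, z), four 10 mm guide rods 140 mm high at x +-70, y +-55 mm. Origin: centre of its underside, on the bench. The cam shaft lies along the jig's y axis, 50 mm above the bench at jig x = 0. The lever is outside, on the -y side; at rest it points to jig -x (towards the robot). Place and yaw vary; it cannot move.
- lever (a joint): Turn of the cam lever about jig y, rad: 0 = rest (arm 0.17 rad above level, pointing to jig -x), growing as it swings up and over to jig +x. Lift is highest with the arm upright, 1.40; beyond it the bottles sink again; stop at 1.90. A spring always turns it back (0.24 Nm at rest, 0.52 Nm upright, plus up to 0.3 Nm of weight low down: 2 to 5 N at the grip); it falls back when let go.
- lever_grip: Black round cross grip, a loose-turning sleeve, on the lever's end, 18 mm thick, along jig y from -91 to -176 mm (a 22 mm collar next to the arm, which is at y = -86). Origin on its axis at jig y = -131. At lever angle q it is at jig x = -130 sin(1.4 - q), height 50 + 130 cos(1.4 - q) mm (72 at rest, 180 upright). Can be pinched from above, fingers closing along jig x.
- lift (a joint): Height of the steel lift plate (with the bottles) over its rest position, m: 0 at rest, 0.0216 at the high point. Driven by the cam, it moves with the lever only.
- cap_left (a joint): Height of the left cap (jig +y) above its home position, m: 0 = fully on, starts 0.005 to 0.010 up. The cap slides straight up and down on the bottle's neck, stays where it is left, takes about 4 N to move, and stops hard at 0.
- cap_right (a joint): The same for the right cap (jig -y).
- cap_left_top (a point): Centre of the flat top of the left white ribbed cap, 29 mm diameter, 24 mm high, upright, over jig x = 0, y = +32 mm. Fully on and with the lever at rest the top is 183 mm above the bench. Its bottle is amber glass, 40 mm diameter, in a black nest on the lift plate.
- cap_right_top (a point): Centre of the flat top of the right cap, same size, over jig x = 0, y = -32 mm.
- spray_bottle: Bystander: white plastic bottle, 60 mm diameter, 150 mm high, standing on the bench beside the jig. Origin: centre of its underside. Not to be moved.
- tumbler: Bystander: glass tumbler, 72 mm diameter, 85 mm high. Origin: centre of its underside. Not to be moved.
- glass_block: Bystander: clear glass block 60 x 50 x 45 mm. Origin: centre of its underside. Not to be moved.

How it is judged:
By the outcome, as a careful person would: the job done as asked, in the order asked, and still so for the second after the job is handed in, while the arm keeps its last pose, push and grip.
It also fails if it takes over 48 s, if anything falls off the work surface, if the arm or the gripper's body presses on something with over 40 N, if the wrist force passes 120 N, or if a joint passes its speed limit or range.

## Robot

A 6-joint arm with a two-finger parallel gripper is mounted at the origin on the work surface. World frame = base frame: x ahead of the robot, y to its left, z up, the work surface at z = 0. Lengths are in m, angles in rad, forces in N, time in s.
With the tool pointing down it reaches from about 0.325 to 1 m from the base axis. Payload 5.1 kg.
Tool frame: the origin (TCP) lies on the centre line of the jaws, within the pads' length; the fingertips stand 19 mm ahead of it and the grasp point (between the pads) is the TCP; z points along the fingers, y is the line along which they close (so a half turn about z gives the same grasp; the last joint's range is limited). The gripper opens to 85 mm and grips with 20 to 120 N. Pads are 22 mm wide; open, the fingers measure 114 mm over their backs; the gripper's body (76 mm by 85 mm) begins 54 mm behind the grasp point. The pads swing forward as they close: fully open they stand 13 mm farther back than shut.
Start: joints at [1.181, 0.124, 1.65, -0, 1.367, -0.083], TCP at [0.196, 0.62, 0.25] pointing down, gripper open.
Joint ranges: [-2.61, 2.61], [-1.02, 2.33], [0.03, 2.71], [-1.35, 4.49], [0.32, 2.68], [-2.91, 2.91]. Speed limits (rad/s): [2.57, 2.57, 3.14, 3.14, 3.14, 3.14].

## Interface

Orientations are given as a unit quaternion [w, x, y, z].
In Python, from workcell import r gives the robot as it stands.
- The arm moves only by the tool drive_effector, called after "Emit:" as a command line: name --argument value ..., lists and objects as JSON in quotes. Schema: {"type":"object","properties":{"deltas":{"type":"array","items":{"type":"object","properties":{"d":{"type":"array","items":{"type":"number"},"minItems":3,"maxItems":3},"rot":{"type":"array","items":{"type":"number"},"minItems":3,"maxItems":3},"aperture":{"type":"number"}},"additionalProperties":false,"required":["aperture"]},"minItems":1,"maxItems":12},"squeeze":{"type":"number"},"only":{"type":"string"},"quiet":{"type":"boolean"},"lines":{"type":"string"}},"required":["deltas"],"additionalProperties":false}. deltas is a list of rows, 1 to 12 of them, each an object with the fields d (a list: dx, dy, dz in a scale on which 1.0 is 0.75 m), rot (a list: a rotation vector rx, ry, rz in shares of 2 pi rad (1.0 is 2 pi rad)), aperture (the opening from 0.0 (shut) to 1.0 (fully open)); a field left out counts as zero (the opening has to be given); each row is the pose to reach, as a shift and turn from the pose commanded when the call began, along the tool's axes at that moment; what a row does not reach only later rows make up. A row lasts 1/8 s, in which the tool goes at most 0.0625 m and 0.188 rad, less where a joint would pass 70% of its speed; a pose out of reach is approached as far as the arm can. The fingers move at their own pace and stop on an object; squeeze is the grip in N (left out, the last holds). Time passes only in rows, so rows that do not move let the fingers close. The tool returns the time, the measured TCP pose, the force, the opening and the grip force at its end. only (a regular expression) keeps the lines of the reply that match it, lines (a string "A,B") keeps lines A to B, and quiet returns only ok. No shift or turn number may pass 1 either way. Input that does not fit is refused with a message, and nothing moves.
- r.get_obs(): the state, without advancing time (a new reading comes with each control period).
- r.read_camera(name): name is "scene" or "side" or "wrist"; returns the picture (400x640x3 uint8, red, green, blue); there is no depth.
- r.camera_info(name): a dict with "K" (3x3 intrinsics, pixels), "k1" (the pictures are not rectified: a ray, as slopes to the right and down, at radius r is drawn at 1 + k1 r^2 times it, then the intrinsics apply), "R" (3x3) and "t" (3): a world point X has camera coordinates R X + t. Camera axes: x right, y down, z forward; pixel columns grow to the right and rows downward; lengths in m; the calibration is good to about 2 mm. A picture is of the moment at which its call begins: read the wrist's pose just before it. camera_info takes no time and is no camera call; for the wrist camera it gives the pose at the moment of the call.
- r.finish_job(): hands the job in; it is judged then, once.
The state is a dict: "time": time; "q": joint angles; "joint_velocities": joint speeds; "joint_efforts": joint torques, N m; "tool_pos": TCP position; "orientation": TCP orientation; "contact_force": force on the tool from outside, world axes, zero at the start; "torque": the same for the moment, N m; "grip_width": opening from 0.0 (shut) to 1.0 (fully open); "finger_force": force on a finger pad.
Only numpy, scipy, OpenCV 4.12 (cv2) and the standard library are available. Lean on these libraries where they do the work, as an engineer would, in place of code of your own. Each camera call takes 0.05 s, during which the arm holds its last target. There are 200 camera calls.

## Working session

There is one attempt and no reset: what is moved stays moved. The work goes in short steps, Python scripts to look and compute and a tool call to move; the robot and the scene stay as the last step left them, time stands still between calls to the robot, and variables do not carry over. Pictures are saved under pics/ and viewed, at most 10 in all, crops included, and the job is handed in when it is done.

```bash
ls; mkdir -p pics; python3 - <<'E'
from workcell import r
import cv2
for n in("scene","side"):
    cv2.imwrite(f"pics/{n}0.png",r.read_camera(n)[:,:,::-1])
    print(n,r.camera_info(n))
o=r.get_obs();print(o)
E
```

```text
pics
workcell.py
scene {'K': array([[368.62302812,   0.        , 322.89571833],
       [  0.        , 368.62302812, 202.15375895],
       [  0.        ,   0.        ,   1.        ]]), 'k1': -0.047401737122883016, 'R': array([[ 0.78691205,  0.61703991,  0.00558279],
       [ 0.49515376, -0.62601983, -0.60243002],
       [-0.36822843,  0.47682378, -0.79815218]]), 't': array([-0.48690026, -0.14765703,  1.2027318 ])}
side {'K': array([[419.00918546,   0.        , 321.62920129],
       [  0.        , 419.00918546, 196.57292009],
       [  0.        ,   0.        ,   1.        ]]), 'k1': -0.1034843592825611, 'R': array([[ 0.99834776, -0.05529438, -0.01562957],
       [-0.04641994, -0.61579459, -0.78653812],
       [ 0.03386653,  0.78596409, -0.61734391]]), 't': array([-0.53371891,  0.15616858,  0.93180343])}
{'time': 0.1, 'q': array([ 1.18137241e+00,  1.24474813e-01,  1.65158541e+00,  1.90025217e-05,
        1.36749550e+00, -8.25586132e-02]), 'joint_velocities': array([-0.00186687, -0.0018956 , -0.00373343, -0.00088029,  0.00083835,
       -0.00097819]), 'joint_efforts': array([ 6.69336223e-04, -4.24930036e+01, -3.66655004e+01, -6.05591822e-05,
        3.94722374e-03, -3.35508751e-06]), 'tool_pos': array([0.19614103, 0.61914105, 0.24912494]), 'orientation': array([-2.38535081e-04,  1.52833181e-01,  9.88251514e-01, -9.52152946e-04]), 'contact_force': array([-0.33425191,  0.45148957, -0.43742574]), 'torque': array([-0.02058831, -0.00189705,  0.02092748]), 'finger_force': 0.0, 'grip_width': 1.0030153473505328}
```

View pics/scene0.png

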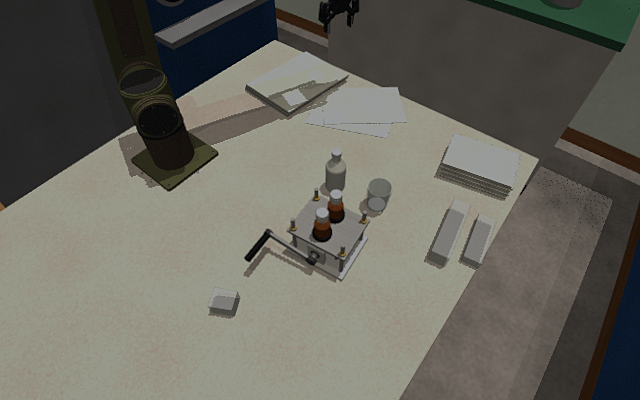

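View pics/side0.png

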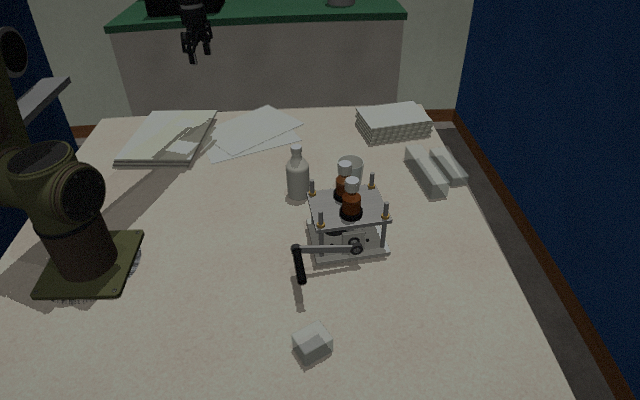

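The caps are at about (336,195) and (322,213) in scene, and (345,165) and (352,182) in side. The lever grip runs (270,233)–(249,259) in scene. I'll enlarge both views for accurate pixels.

```bash
python3 - <<'E'
import cv2,numpy as np
a=cv2.imread("pics/scene0.png")[180:280,240:380];b=cv2.imread("pics/side0.png")[150:290,280:400]
a=cv2.resize(a,None,fx=4,fy=4,interpolation=cv2.INTER_CUBIC)[:,:]
b=cv2.resize(b,None,fx=4,fy=4,interpolation=cv2.INTER_CUBIC)
for i,m in(("a",a),("b",b)):
    x0,y0=(240,180) if i=="a" else (280,150)
    m=cv2.convertScaleAbs(m,alpha=1.6)
    for k in range(0,m.shape[1],40): cv2.putText(m,str(x0+k//4),(k,8),0,.3,(0,0,255));cv2.line(m,(k,0),(k,m.shape[0]),(0,200,0),1) if k%80==0 else 0
    for k in range(0,m.shape[0],40): cv2.putText(m,str(y0+k//4),(0,k+8),0,.3,(0,0,255));cv2.line(m,(0,k),(m.shape[1],k),(0,200,0),1) if k%80==0 else 0
    cv2.imwrite(f"pics/crop_{i}.png",m)
E
```

```text
(no output)
```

View pics/crop_a.png

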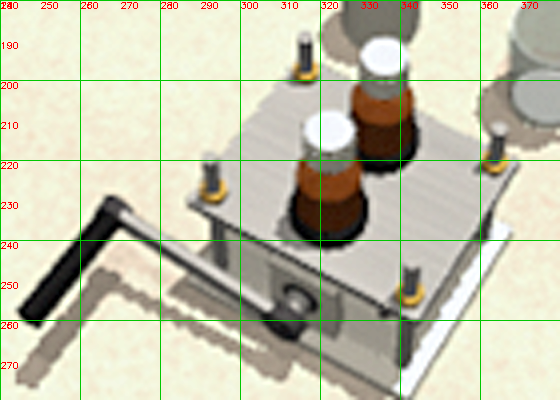

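View pics/crop_b.png

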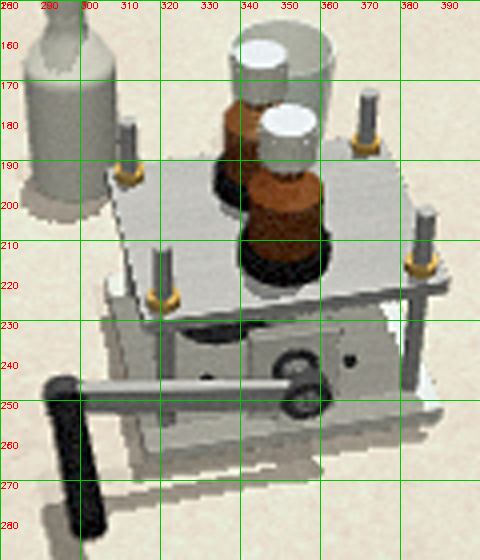

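The crops give the rod tops, cap tops and both grip ends in each view. Next I triangulate them and fit the jig pose.

```bash
cat > geo.py <<'E'
import numpy as np,cv2
from scipy.optimize import least_squares
from workcell import r
C={n:r.camera_info(n) for n in("scene","side")}
def proj(n,X,c=None):
    c=c or C[n]; p=np.atleast_2d(X)@c["R"].T+c["t"]; s=p[:,:2]/p[:,2:]
    s=s*(1+c["k1"]*(s**2).sum(1,keepdims=True)); return s@c["K"][:2,:2].T+c["K"][:2,2]
def tri(a,b):
    return least_squares(lambda X:np.r_[(proj("scene",X)-a).ravel(),(proj("side",X)-b).ravel()],[.6,0,.1]).x
E
python3 - <<'E'
from geo import *
P=dict(capL=((336,193.5),(345.5,163.3)),capR=((322.5,212.8),(352.3,180.5)),
 r_mm=((292.5,219.3),(320.5,212.5)),r_pm=((342.8,247),(386.5,202.5)),r_mp=((316.2,189),(311.8,180)),r_pp=((364.5,211.5),(372.2,173)),
 gin=((268.2,230.8),(295.8,246.3)),gout=((247.5,259.5),(302.5,283)))
T={k:tri(*map(np.array,v)) for k,v in P.items()}
for k,v in T.items(): print(k,v.round(4))
def model(p):
    x,y,a,zr,hL,hR=p; c,s=np.cos(a),np.sin(a); R=np.array([[c,-s],[s,c]])
    L=dict(capL=(0,.032,.183+hL),capR=(0,-.032,.183+hR),r_mm=(-.07,-.055,zr),r_pm=(.07,-.055,zr),r_mp=(-.07,.055,zr),r_pp=(.07,.055,zr),
      gin=(-.128,-.089,.072),gout=(-.128,-.176,.072))
    return {k:np.r_[R@v[:2]+[x,y],v[2]] for k,v in L.items()}
def res(p):
    m=model(p); return np.concatenate([np.r_[(proj("scene",m[k])-P[k][0]).ravel(),(proj("side",m[k])-P[k][1]).ravel()] for k in P])
s=least_squares(res,[.65,.1,.2,.14,.007,.007]);print(s.x.round(4),res(s.x).reshape(-1,2,2).round(1).tolist())
E
```

```text
capL [0.5931 0.0813 0.191 ]
capR [0.6012 0.0191 0.1894]
r_mm [ 0.5334 -0.0115  0.1351]
r_pm [0.6736 0.0021 0.1397]
r_mp [0.5203 0.0963 0.1394]
r_pp [0.6587 0.1131 0.14  ]
gin [ 0.4798 -0.0496  0.0792]
gout [ 0.4911 -0.1378  0.0673]
[0.5966 0.0521 0.1199 0.1367 0.006  0.0053] [[[0.5, 0.0], [-0.4, 0.0]], [[0.0, -0.3], [-0.4, 0.2]], [[0.3, -0.2], [-0.1, -1.0]], [[0.4, -1.7], [-0.2, 0.7]], [[0.5, 0.0], [0.2, 0.5]], [[0.6, 0.6], [0.1, 0.6]], [[-0.1, 2.2], [0.3, 3.1]], [[-0.5, -0.8], [-0.5, -1.6]]]
```

Heights match: rods are about 0.137–0.140 m and the caps sit 5–8 mm up. The jig is at about (0.597, 0.051) with yaw 0.12. Now I compute the first move.

```bash
cat >> geo.py <<'E'
from scipy.spatial.transform import Rotation as Ro
J=np.array([.5967,.0512]);A=.120
def jw(x,y,z): c,s=np.cos(A),np.sin(A); return np.array([J[0]+c*x-s*y,J[1]+s*x+c*y,z])
def rot(): w,x,y,z=r.get_obs()["orientation"]; return Ro.from_quat([x,y,z,w])
# desired tool: z down, y along jig x
Rd=Ro.from_matrix(np.array([[-np.sin(A)*1,np.cos(A),0],[np.cos(A),np.sin(A),0],[0,0,-1]]).T.T)
def go(p):
    o=r.get_obs();q=rot();print("t",round(o["time"],2),"pos",o["tool_pos"].round(4),"F",o["contact_force"].round(1),"d",q.inv().apply(p-o["tool_pos"]).round(4),"rv",(q.inv()*Rd).as_rotvec().round(3))
E
python3 - <<'E'
from geo import *
M=np.array([[-np.sin(A),np.cos(A),0],[np.cos(A),np.sin(A),0],[0,0,-1]]);print(np.linalg.det(M),Rd.as_matrix())
go(jw(0,.032,.25))
print(jw(0,.032,.19),jw(0,-.032,.19))
# bystander rough
for n,p in (("block",(224,296)),("spray cap",(336,153))):
    f=lambda X:(proj("scene",np.r_[X,.045 if n=="block" else .15])-p).ravel()
    print(n,least_squares(f,[.5,0]).x)
E
```

```text
1.0 [[-0.11971221  0.99280864  0.        ]
 [ 0.99280864  0.11971221  0.        ]
 [ 0.          0.         -1.        ]]
t 0.1 pos [0.1961 0.6191 0.2491] F [-0.3  0.5 -0.4] d [-5.402e-01 -3.913e-01 -2.000e-04] rv [-2.000e-03  1.000e-03  1.144e+00]
[0.59286921 0.08296988 0.19      ] [0.60053079 0.01943012 0.19      ]
block [ 0.50490691 -0.2354044 ]
spray cap [0.48932773 0.22185398]
```

Units first: shifts go in shares of 0.75 m and turns go in shares of 2 pi rad. So -0.541 m / 0.75 = -0.7213, -0.391 m / 0.75 = -0.5213, 1.144 rad / 6.2832 = 0.1821.

Emit:
drive_effector --deltas '[{"d": [-0.7213,-0.5213,0],"rot": [0,0,0.1821],"aperture": 0},{"d": [-0.7213,-0.5213,0],"rot": [0,0,0.1821],"aperture": 0},{"d": [-0.7213,-0.5213,0],"rot": [0,0,0.1821],"aperture": 0},{"d": [-0.7213,-0.5213,0],"rot": [0,0,0.1821],"aperture": 0},{"d": [-0.7213,-0.5213,0],"rot": [0,0,0.1821],"aperture": 0},{"d": [-0.7213,-0.5213,0],"rot": [0,0,0.1821],"aperture": 0},{"d": [-0.7213,-0.5213,0],"rot": [0,0,0.1821],"aperture": 0},{"d": [-0.7213,-0.5213,0],"rot": [0,0,0.1821],"aperture": 0},{"d": [-0.7213,-0.5213,0],"rot": [0,0,0.1821],"aperture": 0},{"d": [-0.7213,-0.5213,0],"rot": [0,0,0.1821],"aperture": 0},{"d": [-0.7213,-0.5213,0],"rot": [0,0,0.1821],"aperture": 0},{"d": [-0.7213,-0.5213,0],"rot": [0,0,0.1821],"aperture": 0}]' --squeeze 40

```text
time: 1.6
tool_pos: [0.5949, 0.0811, 0.2494]
orientation: [-0.0, 0.665, 0.747, -0.001]
contact_force: [-0.1, 0.6, 0.1]
grip_width: -0.001
finger_force: 0.0
```

```bash
python3 -c "
from geo import *
go(jw(0,.032,.25))
import cv2
c=r.camera_info('wrist');cv2.imwrite('pics/w1.png',r.read_camera('wrist')[:,:,::-1])
print(proj('',[jw(0,.032,.189),jw(0,-.032,.189)],c))"
```

```text
t 1.6 pos [0.5949 0.0811 0.2494] F [-0.1  0.6  0.1] d [ 0.0021 -0.0018 -0.0006] rv [-0.001  0.    -0.004]
[[315.98468209 222.33827215]
 [316.62370558 302.43906218]]
```

View pics/w1.png

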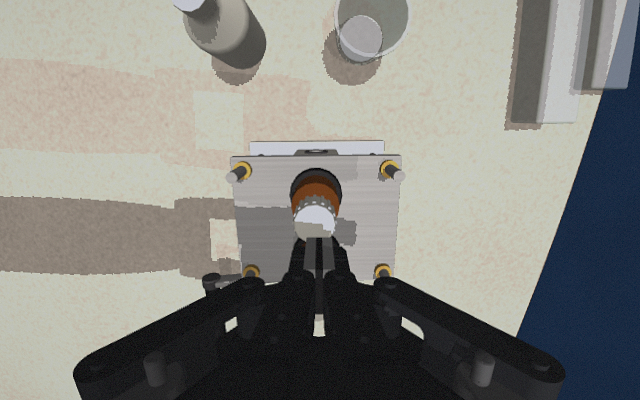

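The cap top is at about (315,222), against a prediction of (316,222), so the pose holds. Now I descend on it.

Converted, 0.047 m / 0.75 = 0.0627, 0.045 m / 0.75 = 0.06.

Emit:
drive_effector --deltas '[{"d": [0.0027,-0.0027,0.0267],"aperture": 0},{"d": [0.0027,-0.0027,0.0453],"aperture": 0},{"d": [0.0027,-0.0027,0.0507],"aperture": 0},{"d": [0.0027,-0.0027,0.056],"aperture": 0},{"d": [0.0027,-0.0027,0.06],"aperture": 0},{"d": [0.0027,-0.0027,0.0627],"aperture": 0},{"d": [0.0027,-0.0027,0.0627],"aperture": 0}]'

```text
time: 2.52
tool_pos: [0.5921, 0.0855, 0.2037]
orientation: [0.0, 0.663, 0.748, 0.001]
contact_force: [-0.1, 2.0, 2.8]
grip_width: 0.004
finger_force: 1.6
```

Converted, 0.003 m / 0.75 = 0.004, -0.002 m / 0.75 = -0.0027.

Emit:
drive_effector --deltas '[{"d": [-0.0027,0,0.002],"aperture": 0},{"d": [-0.0027,0,0.004],"aperture": 0},{"d": [-0.0027,0,0.004],"aperture": 0}]'

```text
time: 2.9
tool_pos: [0.5927, 0.0833, 0.2017]
orientation: [0.001, 0.663, 0.748, 0.001]
contact_force: [-0.9, 1.8, 7.0]
grip_width: 0.001
finger_force: 3.7
```

Converted, 0.002 m / 0.75 = 0.0027, 0.001 m / 0.75 = 0.0013.

Emit:
drive_effector --deltas '[{"d": [0,0,0.0013],"aperture": 0},{"d": [0,0,0.0027],"aperture": 0},{"d": [0,0,0.0027],"aperture": 0}]'

```text
time: 3.28
tool_pos: [0.5928, 0.0833, 0.2016]
orientation: [0.001, 0.663, 0.748, 0.001]
contact_force: [-6.1, 1.9, 13.1]
grip_width: 0.004
finger_force: 7.0
```

Force doubled without motion at z≈0.2016, and home should be about 0.202, so the left cap is home. Now the right one.

Converted, -0.064 m / 0.75 = -0.0853, -0.03 m / 0.75 = -0.04.

Emit:
drive_effector --deltas '[{"d": [0,0,0.0013],"aperture": 0},{"d": [0,0,0.0013],"aperture": 0},{"d": [0,0,-0.04],"aperture": 0},{"d": [-0.04,0,-0.04],"aperture": 0},{"d": [-0.0853,0,-0.04],"aperture": 0},{"d": [-0.0853,0,-0.0267],"aperture": 0},{"d": [-0.0853,0,-0.016],"aperture": 0},{"d": [-0.0853,0,-0.0107],"aperture": 0},{"d": [-0.0853,0,-0.0067],"aperture": 0},{"d": [-0.0853,0,-0.0027],"aperture": 0},{"d": [-0.0853,0,0],"aperture": 0},{"d": [-0.0853,0,0],"aperture": 0}]'

```text
time: 4.78
tool_pos: [0.5998, 0.0201, 0.2015]
orientation: [0.0, 0.663, 0.748, 0.0]
contact_force: [-6.9, -2.3, 14.9]
grip_width: 0.003
finger_force: 7.2
```

Converted, -0.128 m / 0.75 = -0.1707, -0.101 m / 0.75 = -0.1347.

Emit:
drive_effector --deltas '[{"d": [0,0,0.0013],"aperture": 0},{"d": [0,0,0.0013],"aperture": 0},{"d": [0,0,-0.04],"aperture": 0},{"d": [0,0,-0.08],"aperture": 0},{"d": [-0.0667,-0.08,-0.08],"aperture": 0.3},{"d": [-0.1347,-0.1707,-0.08],"aperture": 1},{"d": [-0.1347,-0.1707,-0.08],"aperture": 1},{"d": [-0.1347,-0.1707,-0.0267],"aperture": 1},{"d": [-0.1347,-0.1707,0.04],"aperture": 1},{"d": [-0.1347,-0.1707,0.04],"aperture": 1}]'

```text
time: 6.02
tool_pos: [0.4815, -0.0944, 0.1634]
orientation: [-0.005, 0.663, 0.748, -0.002]
contact_force: [-0.4, 0.1, 0.1]
grip_width: 1.001
finger_force: 0.0
```

```bash
python3 - <<'E'
from geo import *
go(jw(-.128,-.133,.072))
a=r.read_camera("scene")[180:280,240:380];b=r.read_camera("side")[150:250,280:400];w=r.read_camera("wrist")[100:400,:]
f=lambda m,k:cv2.convertScaleAbs(cv2.resize(m[:,:,::-1],None,fx=k,fy=k,interpolation=cv2.INTER_CUBIC),alpha=1.5)
t=np.hstack([f(a,3),f(b,3)]); u=f(w,1); u=np.hstack([u,np.zeros((300,t.shape[1]-640,3),np.uint8)])
cv2.imwrite("pics/chk.png",np.vstack([t,u]))
E
```

```text
t 6.03 pos [ 0.4815 -0.0944  0.1634] F [-0.4  0.1  0.1] d [-0.0027  0.0046  0.0914] rv [-0.009 -0.005  0.   ]
```

View pics/chk.png

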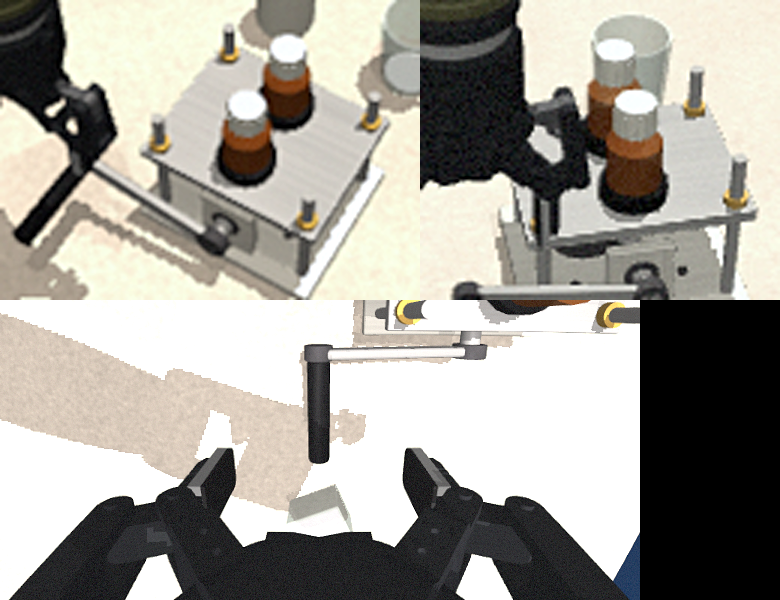

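Both caps look seated, with no gap under the white. The grip, at about (318, 350–460) in the wrist view, is centred between the open fingers. Descending.

Converted, 0.08 m / 0.75 = 0.1067, 0.04 m / 0.75 = 0.0533.

Emit:
drive_effector --deltas '[{"d": [0,0.0027,0.0533],"aperture": 1},{"d": [0,0.0027,0.1067],"aperture": 1},{"d": [0,0.0027,0.1067],"aperture": 1},{"d": [0,0.0027,0.1067],"aperture": 1}]'

```text
time: 6.68
tool_pos: [0.4886, -0.0961, 0.0911]
orientation: [0.002, 0.663, 0.748, 0.001]
contact_force: [0.1, 0.5, 0.6]
grip_width: 0.996
finger_force: 0.0
```

```bash
python3 -c "
from geo import *
go(jw(-.128,-.133,.072))"
```

```text
t 6.67 pos [ 0.4886 -0.0961  0.0911] F [0.1 0.5 0.6] d [ 0.0003 -0.0031  0.0191] rv [0.004 0.002 0.   ]
```

Converted, 0.019 m / 0.75 = 0.0253, -0.002 m / 0.75 = -0.0027.

Emit:
drive_effector --deltas '[{"d": [0,-0.0027,0.0253],"aperture": 1},{"d": [0,-0.0027,0.0253],"aperture": 1},{"d": [0,-0.0027,0.0253],"aperture": 0},{"d": [0,-0.0027,0.0253],"aperture": 0},{"d": [0,-0.0027,0.0253],"aperture": 0},{"d": [0,-0.0027,0.0253],"aperture": 0},{"d": [0,-0.0027,0.0253],"aperture": 0},{"d": [0,-0.0027,0.0253],"aperture": 0}]' --squeeze 60

```text
time: 7.68
tool_pos: [0.4848, -0.0959, 0.0696]
orientation: [0.0, 0.663, 0.748, -0.0]
contact_force: [-1.0, 0.2, 2.8]
grip_width: 0.197
finger_force: 58.4
```

```bash
python3 -c "
from geo import *
go(jw(-.128,-.133,.072))"
```

```text
t 7.67 pos [ 0.4848 -0.0959  0.0696] F [-1.   0.2  2.8] d [-0.0003  0.0007 -0.0024] rv [0. 0. 0.]
```

Gripped: opening ≈17 mm, 58 N. Now I swing along the arc.

Converted, 0.1087 m / 0.75 = 0.1449, -0.1064 m / 0.75 = -0.1419.

Emit:
drive_effector --deltas '[{"d": [0,0.004,-0.0173],"aperture": 0},{"d": [0,0.0093,-0.0333],"aperture": 0},{"d": [0,0.0204,-0.0568],"aperture": 0},{"d": [0,0.0351,-0.0783],"aperture": 0},{"d": [0,0.0592,-0.1031],"aperture": 0},{"d": [0,0.0877,-0.1227],"aperture": 0},{"d": [0,0.1196,-0.1361],"aperture": 0},{"d": [0,0.1449,-0.1419],"aperture": 0},{"d": [0,0.1449,-0.1419],"aperture": 0}]'

```text
time: 8.8
tool_pos: [0.5932, -0.0823, 0.1767]
orientation: [-0.001, 0.663, 0.748, -0.0]
contact_force: [-4.3, 0.1, 0.7]
grip_width: 0.187
finger_force: 59.8
```

```bash
python3 -c "
from geo import *
go(jw(0,-.133,.18))"
```

```text
t 8.8 pos [ 0.5932 -0.0823  0.1767] F [-4.3  0.1  0.7] d [-0.0009  0.0194 -0.0034] rv [-0.001 -0.001  0.001]
```

Converted, 0.0194 m / 0.75 = 0.0259, -0.0015 m / 0.75 = -0.002.

Emit:
drive_effector --deltas '[{"d": [0,0.0133,-0.0013],"aperture": 0},{"d": [0,0.0259,-0.002],"aperture": 0},{"d": [0,0.0259,-0.002],"aperture": 0},{"d": [0,0.0259,-0.002],"aperture": 0}]'

```text
time: 9.3
tool_pos: [0.6119, -0.08, 0.178]
orientation: [-0.0, 0.663, 0.748, 0.001]
contact_force: [-4.2, 3.4, 2.7]
grip_width: 0.195
finger_force: 60.1
```

```bash
python3 - <<'E'
from geo import *
go(jw(0,-.133,.18))
ims=[];
for n,(x,y) in (("scene",(250,170)),("side",(270,140))):
    ims.append(cv2.convertScaleAbs(cv2.resize(r.read_camera(n)[y:y+120,x:x+130,::-1],None,fx=3,fy=3,interpolation=cv2.INTER_CUBIC),alpha=1.5)); go(jw(0,-.133,.18))
cv2.imwrite("pics/up.png",np.hstack(ims))
E
```

```text
t 9.3 pos [ 0.6119 -0.08    0.178 ] F [-4.2  3.4  2.7] d [-0.0009  0.0006 -0.002 ] rv [ 0.001 -0.001  0.   ]
t 9.35 pos [ 0.6119 -0.08    0.178 ] F [-5.   1.7  3.5] d [-0.0009  0.0007 -0.002 ] rv [ 0.001 -0.001  0.   ]
t 9.4 pos [ 0.6118 -0.08    0.178 ] F [-4.2  2.7  2.4] d [-0.0009  0.0007 -0.002 ] rv [ 0.001 -0.001  0.   ]
```

View pics/up.png

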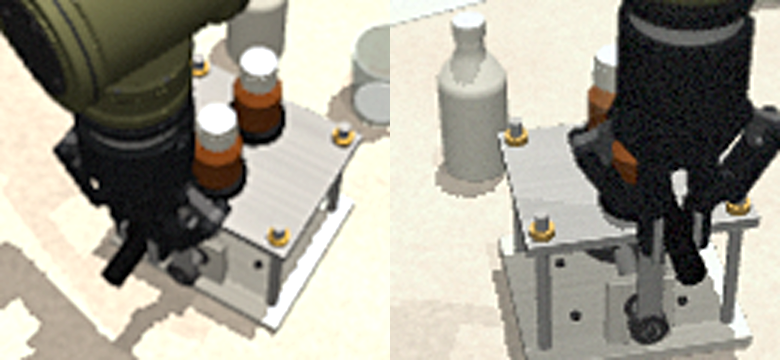

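The lever is upright, and the TCP has travelled 128.1 mm along jig x from rest, exactly the expected amount. The plate is raised with both caps seated, and the grip is firm at 60 N. Handing in.

```bash
python3 -c "
from workcell import r
print(r.finish_job())"
```

```text
the job is handed in; nothing more can be done
None
```

I pressed both caps fully home with the lever down, turned the lever up to the cam's high point, and handed the job in still gripping it there, about 9.4 s in; the other things on the bench were left alone.

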